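Refit the fuse-bay cover and lock its quarter-turn stud

TASK

The fuses of the bench power supply have been changed; close its fuse bay again. Lay the loose cover into the opening, slide it to the back until its two tongues sit fully home under the top sheet, then push the sprung wing stud in through its slot, turn it clockwise until it locks, and let go. Find the slot and the stop gently by feel, without forcing anything, and leave the other things on the bench where they are.

Things in the scene. Friction and masses are not known exactly. Their poses are not given: they have to be found in the camera images.
- supply: bench power supply, grey steel case 210 deep (x) x 230 wide (y) x 80 mm high, black front panel, fixed. Origin under its centre on the bench, x to its back, y to its left. Its top sheet (upper face 80 mm up, 3 mm thick) has an open fuse bay in its left half. Sheet and receptacle bend if cover and stud bear on them with over 30 N in all (55 N once the stud is through).
- bay_home (a point): fixed, axes as the supply's, 70 mm above the bench: here the cover's origin lies, axes parallel, when the cover is fully home. The bay's opening reaches from x -53 to +37 and y -34 to +34 mm of this point; the sheet's upper face is at z +10 mm.
- bay_slot (a point): fixed, axes as the supply's: centre of the upper face of the stud's steel receptacle, 11 mm below the sheet's upper face, on the stud's axis when the cover is home. A 28 mm square plate with a slot 6 mm wide roughly along y, which may lie up to 0.45 rad off to either side (fixed during a run): see it in the open bay or find it by feel.
- cover: loose grey metal cover, 170 g with stud, right side up. Origin: centre of the underside of its frame; x to its back. Plate x -62 to 46, y -43 to 43, z 10 to 14 mm rests on the sheet. Frame below it, x -37 to 37, y -33 to 33, z 0 to 10, rounded lower rim, fits the opening with 1 mm play each side in y. Carry it by the wing; it swivels about the stud against slight friction.
- cover_tongues (a point): midway between the two tongues' tips, at the cover's back: x +43, y 0, z +4 mm of the cover. Tongues stand out 7 mm from the frame, 2.4 mm thick. Lower the cover level, 8 to 15 mm in front of home, till the plate rests on the sheet, then slide it back: tongues pass under the sheet, the frame's back stops on the opening's edge = home.
- stud_wing (a point): centre of the black wing of the stud: 34 mm long (this point's y), 9 mm thick (x), 22 mm high (11 mm above and below), on a round flange 30 mm wide, 3 mm thick. On the stud's axis, x -16, y 0 of the cover; with the stud up, 47.5 mm above the cover's origin.
- stud_push (a joint): how far the stud is pushed in (m): 0 up, 0.015 end stop; spring 2.4 N at 0, 8.4 N at 0.015. Its square cross pin (20 x 4 x 4 mm, parallel to the wing) meets the receptacle at 0.003 if over 0.08 rad out of line with the slot; in line it passes and from 0.0115 on can turn below it. Let go in the lock pocket it rises to about 0.0095; anywhere else it jams or pops up.
- stud_turn (a joint): angle of the stud in the cover (rad), growing clockwise seen from above; 0: wing along the cover's y (white dots). Stays where it is left. The lock pocket, with a firm stop just past it, lies about 1.3 rad (75 degrees) clockwise from the slot's direction (wing near the red dots). A wall blocks turning the pushed-in stud anticlockwise.
- timer: white timer, 66 x 62 x 18 mm, on the bench in front of the supply; origin under its centre. Leave it alone.
- screwdriver: screwdriver with yellow handle, 188 mm long along its y, 22 mm wide; origin under its middle. Leave it alone.
- flask: stoppered glass flask, 64 mm wide, 121 mm tall, standing on the bench; origin under its centre. Leave it alone.

How it is judged:
By the outcome, as a careful person would: the job done as asked, in the order asked, and still so for the second after the job is handed in, with the robot touching nothing.
It also fails if it takes over 61 s, if anything falls off the work surface, if the arm or the gripper's body presses on something with over 40 N, if the wrist force passes 120 N, or if a joint passes its speed limit or range.

ROBOT

A 6-joint arm with a two-finger parallel gripper is mounted at the origin on a cart in front of the work surface, level with it; the furniture and walls round the work are solid. World frame = base frame: x ahead of the robot, y to its left, z up, the work surface at z = 0. Lengths are in m, angles in rad, forces in N, time in s.
With the tool pointing down it reaches from about 0.25 to 0.725 m from the base axis. Payload 4 kg.
Tool frame: the origin (TCP) lies where the fingers leave the gripper's body, on its centre line; the fingertips stand 73 mm ahead of it and the grasp point (between the pads) lies 54 mm ahead of it (bot.tips_ahead is the z of the fingertips in the tool frame, in m); z points along the fingers, y is the direction in which the jaws open and shut (so a half turn about z gives the same grasp; the last joint's range is limited). The gripper opens to 85 mm and grips with 20 to 120 N. Pads are 22 mm wide; open, the fingers measure 114 mm over their backs; the gripper's body (76 mm by 85 mm) begins 54 mm behind the grasp point. The pads swing forward as they close: fully open they stand 13 mm farther back than shut.
Start: joints at [1.344, 0.241, 0.005, 1.335, 0, 1.571], TCP at [0.112, 0.487, 0.304] pointing down, gripper open.
Joint ranges: [-2.72, 2.72], [-1.05, 1.87], [-1.09, 1.28], [-1.99, 2.15], [-1.42, 1.44], [-3.14, 3.14]. Speed limits (rad/s): [2.79, 2.79, 3.14, 3.14, 3.14, 3.14].

INTERFACE

Orientations are given as a unit quaternion [x, y, z, w].
In Python, from workcell import readout, camera, get_calibration, order, bot gives the robot as it stands.
- The arm moves only by the tool send_rows, never from a script. Its argument "moves" is a list of rows, each a list of 3 entries, a list of its own where there are three numbers: the shift along the tool's x, y, z in mm, then the turn, a rotation vector about the tool's x, y, z in rad, then the finger opening in mm, from 0 to 85.4. In form: [[[dx, dy, dz], [ax, ay, az], grip], ...]. A call has 1 to 12 rows; each row is the pose to reach, as a shift and turn from the pose measured when the call began, along the tool's axes at that moment; what a row does not reach only later rows make up. A row lasts 1/12 s, in which the tool goes at most 41.7 mm and 7.16 degrees, less where a joint would pass 70% of its speed; a pose out of reach is approached as far as the arm can. A call with a gripper value outside its range is refused whole. The fingers move at their own pace and stop on an object; the grip force is fixed at half the most. Time passes only in rows, so rows that repeat a pose let the fingers close. It gives the time, the measured TCP pose, the force and the opening at its end, in the units of the state.
- readout.get_obs(): the state, without advancing time (a new reading comes with each control period).
- camera(name): name is "scene" or "top" or "wrist"; returns the picture (420x560x3 uint8, red, green, blue); there is no depth.
- get_calibration(name): a dict with "fx", "fy", "cx", "cy" (pixels), "R" (3x3) and "t" (3): a world point X has camera coordinates R X + t. Camera axes: x right, y down, z forward; pixel columns grow to the right and rows downward; lengths in m; the calibration is good to about 2 mm. The wrist camera is an equidistant fisheye: a pixel r from the principal point sees the ray r / f radians off the axis. A picture is of the moment at which its call begins: read the wrist's pose just before it. get_calibration takes no time and is no camera call; for the wrist camera it gives the pose at the moment of the call.
- order.job_done(): hands the job in, once; it reports no verdict.
The state is a dict: "clock": time; "joint_pos": joint angles; "joint_vel": joint speeds; "tau": joint torques, N m; "eef_pos": TCP position; "tool_rot": TCP orientation; "ft_force": force on the tool from outside, world axes, zero at the start; "ft_torque": the same for the moment, N m; "grip_width": finger opening in m.
Only numpy, scipy, OpenCV 4.12 (cv2) and the standard library are available. Lean on these libraries where they do the work, as an engineer would, in place of code of your own. Each camera call takes 0.05 s, during which the arm holds its last target. There are 200 camera calls.

## Working session

There is one attempt and no reset: what is moved stays moved. The work goes in short steps, Python scripts to look and compute and a tool call to move; the robot and the scene stay as the last step left them, time stands still between calls to the robot, and variables do not carry over. Pictures are saved under pics/ and viewed, about 8 in all and at most 12, crops included, and the job is handed in when it is done.

Besides the shell and the picture viewer there is one more tool, called after "Request:" as name([rows], argument=value, ...), one row to a line, values as JSON. send_rows: Moves the arm, as the interface text tells. Its arguments: {"type":"object","properties":{"moves":{"type":"array","items":{"type":"array"}}},"required":["moves"]}

```bash
mkdir -p pics; ls; python3 - <<'E'
from workcell import readout,camera,get_calibration,bot
import cv2
o=readout.get_obs();print({k:o[k] for k in('clock','eef_pos','tool_rot','ft_force','grip_width')})
for n in('scene','top'):
    cv2.imwrite(f'pics/{n}0.png',camera(n)[:,:,::-1]);print(n,get_calibration(n))
E
```

```text
pics
{'clock': 0.0, 'eef_pos': array([0.11231946, 0.48670879, 0.30301141]), 'tool_rot': array([ 1.13151656e-01,  9.93577162e-01, -1.05452093e-03, -1.21247795e-04]), 'ft_force': array([-0.570037  ,  0.73962264,  0.28826481]), 'grip_width': 0.08516144369439449}
scene {'fx': 402.03388400577984, 'fy': 402.03388400577984, 'cx': 278.02372179898737, 'cy': 201.42324226744117, 'R': array([[-0.90050293, -0.43470578,  0.01119603],
       [-0.30845936,  0.62040907, -0.7210724 ],
       [ 0.30650823, -0.65278133, -0.69276926]]), 't': array([0.48287895, 0.21791855, 0.74977932])}
top {'fx': 521.4878434642503, 'fy': 521.4878434642503, 'cx': 280.9958426319567, 'cy': 213.0294686820851, 'R': array([[-0.11057376, -0.99386517,  0.00233946],
       [-0.96859772,  0.10723457, -0.2243194 ],
       [ 0.22269237, -0.02706983, -0.97451287]]), 't': array([0.04044372, 0.54412493, 1.08924461])}
```

View pics/scene0.png

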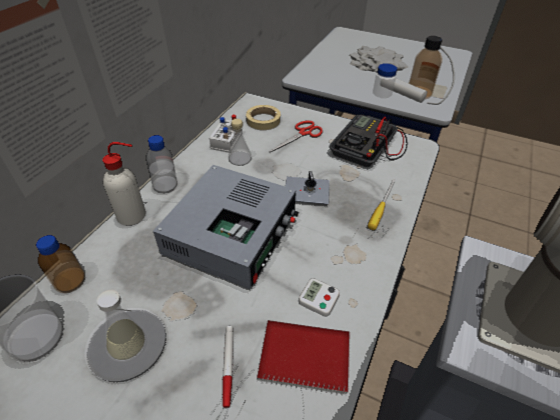

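View pics/top0.png

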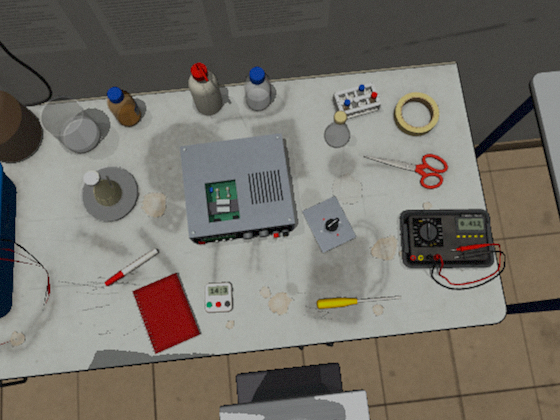

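The top view shows the supply around (240,188) with the open bay at about (222,202). The loose cover is at (329,224), to the right of the supply, and the screwdriver, timer and flask are clear of it. I'll enlarge this area.

```bash
python3 - <<'E'
import cv2
im=cv2.imread('pics/top0.png')[130:260,175:365]
cv2.imwrite('pics/crop0.png',cv2.resize(im,None,fx=4.2,fy=4.2,interpolation=cv2.INTER_CUBIC))
E
```

```text
(no output)
```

View pics/crop0.png

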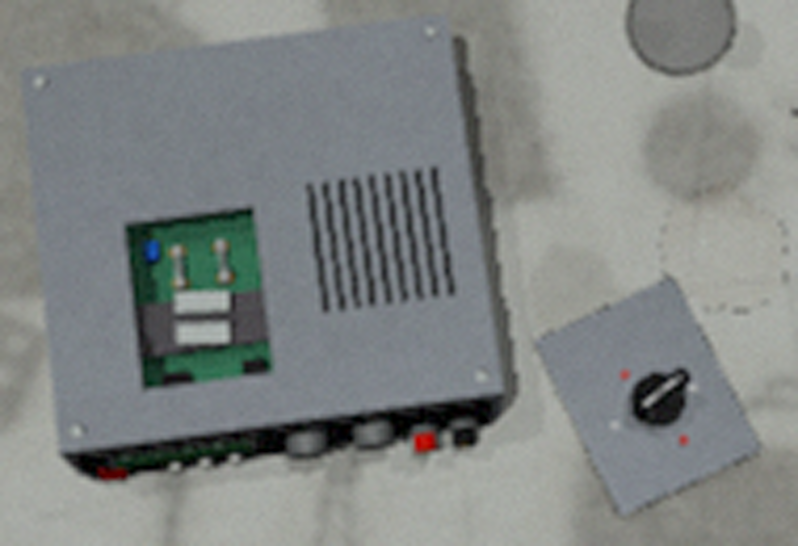

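The crop shows the supply's top corners (23,68), (443,15), (508,392), (62,453) and the bay corners (125,226), (252,209), (271,370), (145,388). The cover plate corners are (536,342), (670,275), (760,450), (625,516), and the wing is near (662,395), turned a little from the white dots.

```bash
cat > h.py <<'E'
import numpy as np
from workcell import readout,camera,get_calibration
from scipy.spatial.transform import Rotation as R
def ray(C,px,fish=False):
    d=(np.array(px,float)-[C['cx'],C['cy']])/C['fx']
    if fish:
        r=np.linalg.norm(d); v=np.array([*(d/r*np.sin(r)),np.cos(r)]) if r>1e-9 else np.array([0,0,1.])
    else: v=np.array([*d,1.])
    Rm=np.array(C['R']); return -Rm.T@C['t'],Rm.T@v
def pt(C,px,z,fish=False):
    c,v=ray(C,px,fish); return c+v*(z-c[2])/v[2]
def ang(a,b): d=np.array(b)-a; return np.arctan2(d[1],d[0])
E
python3 - <<'E'
from h import *
np.set_printoptions(precision=4,suppress=True)
C=get_calibration('top')
f=lambda p,z:pt(C,(p[0]/4.2+175-.4,p[1]/4.2+130-.4),z)
def quad(P,z):   # BL,BR,FR,FL
    Q=np.array([f(p,z) for p in P]); 
    xd=(Q[0]+Q[1]-Q[2]-Q[3])/2; yd=(Q[0]+Q[3]-Q[1]-Q[2])/2
    print('c',Q.mean(0),'len',np.linalg.norm(xd),np.linalg.norm(yd),'yaw',np.arctan2(xd[1],xd[0]),np.arctan2(-yd[0],yd[1])); return Q
quad([(23,68),(443,15),(508,392),(62,453)],.08)
quad([(125,226),(252,209),(271,370),(145,388)],.08)
quad([(536,342),(670,275),(760,450),(625,516)],.014)
w=[f((638,412),.0585),f((690,376),.0585)];print('wing',w,np.mean(w,0),ang(w[1],w[0]))
for n,p in dict(wh1=(697,387),wh2=(615,426),r1=(625,375),r2=(684,440)).items(): print(n,f(p,.014))
print('timer etc skip')
E
```

```text
c [0.6172 0.0711 0.08  ] len 0.20960018268735972 0.22807233942947988 yaw 0.038855735089532245 0.025992614139871046
c [0.5833 0.106  0.08  ] len 0.08747116989078547 0.06616441159836994 yaw 0.030708450071656956 0.03206417086045406
c [ 0.5194 -0.1272  0.014 ] len 0.10788309987727092 0.08289938372989926 yaw 0.3381570190678911 0.35311047622123304
wing [array([ 0.5021, -0.1158,  0.0585]), array([ 0.5182, -0.1454,  0.0585])] [ 0.5102 -0.1306  0.0585] 2.06839957112877
wh1 [ 0.5208 -0.1546  0.014 ]
wh2 [ 0.5042 -0.1073  0.014 ]
r1 [ 0.5318 -0.1164  0.014 ]
r2 [ 0.4924 -0.1436  0.014 ]
timer etc skip
```

```bash
python3 - <<'E'
from h import *
from workcell import bot
np.set_printoptions(precision=4,suppress=True)
o=readout.get_obs();C=get_calibration('wrist');T=R.from_quat(o['tool_rot']).as_matrix()
print('T',T); print('cam in tool',T.T@(-np.array(C['R']).T@C['t']-o['eef_pos'])); print('cam axes in tool',(np.array(C['R'])@T)); print({k:C[k] for k in('fx','cx','cy')}, bot.tips_ahead,[a for a in dir(bot) if a[0]!='_'])
# to hover TCP
g=np.array([.50,.10,.30]);print('shift mm',T.T@(g-o['eef_pos'])*1e3)
E
```

```text
T [[-0.9744  0.2249 -0.0004]
 [ 0.2249  0.9744 -0.0018]
 [ 0.     -0.0019 -1.    ]]
cam in tool [ 0.0732 -0.0021 -0.0689]
cam axes in tool [[ 0.0001  1.     -0.0004]
 [-0.9583 -0.     -0.2859]
 [-0.2859  0.0004  0.9583]]
{'fx': 325.19226210127806, 'cx': 280.29389168197287, 'cy': 210.91054293459953} 0.0726 ['Unreachable', 'tips_ahead']
shift mm [-464.7152 -289.672     3.6402]
```

Request:
send_rows([
  [[-494,-283,20],[0,0,-1.8],85],
  [[-494,-283,20],[0,0,-1.8],85],
  [[-494,-283,20],[0,0,-1.8],85],
  [[-494,-283,20],[0,0,-1.8],85],
  [[-494,-283,20],[0,0,-1.8],85],
  [[-494,-283,20],[0,0,-1.8],85],
  [[-494,-283,83],[0,0,-1.8],85],
  [[-494,-283,83],[0,0,-1.8],85],
  [[-494,-283,83],[0,0,-1.8],85],
  [[-494,-283,83],[0,0,-1.8],85],
  [[-494,-283,83],[0,0,-1.8],85],
  [[-494,-283,83],[0,0,-1.8],85],
])

```text
clock: 1.1
eef_pos: [0.4264, 0.1971, 0.2509]
tool_rot: [-0.51, 0.86, -0.0, -0.001]
ft_force: [0.1, 0.5, 1.1]
grip_width: 0.0851
```

Request:
send_rows([
  [[35,-137,31],[0,0,-0.5],85],
  [[35,-137,31],[0,0,-0.5],85],
  [[35,-137,31],[0,0,-0.5],85],
  [[35,-137,31],[0,0,-0.5],85],
  [[35,-137,31],[0,0,-0.5],85],
  [[35,-137,31],[0,0,-0.5],85],
])

```text
clock: 1.6
eef_pos: [0.5302, 0.0989, 0.2184]
tool_rot: [-0.706, 0.708, 0.001, -0.002]
ft_force: [-0.0, 0.6, -0.0]
grip_width: 0.0853
```

```bash
cat >> h.py <<'E'
import cv2,json
def shot(n):
    C=get_calibration('wrist'); im=camera('wrist')[:,:,::-1]; cv2.imwrite(f'pics/{n}.png',im)
    json.dump({k:np.array(v).tolist() for k,v in C.items()},open(f'pics/{n}.json','w')); return im
def cal(n): return {k:np.array(v) for k,v in json.load(open(f'pics/{n}.json')).items()}
def goto(p,yang=None):
    "tool-axis shift (mm) and turn about tool z to reach world p, tool y at angle yang"
    o=readout.get_obs();T=R.from_quat(o['tool_rot']).as_matrix();a=np.arctan2(T[1,1],T[0,1])
    print('at',o['eef_pos'].round(4),'yang',round(a,4),'clock',o['clock'],'F',np.round(o['ft_force'],1),'q',np.round(o['joint_pos'],2),'w',round(o['grip_width'],4))
    # upright target: turn as rotation vector
    y=a if yang is None else yang
    G=np.array([[-np.sin(y),np.cos(y),0],[np.cos(y),np.sin(y),0],[0,0,-1]]); # rows x? fixed below
    X=np.array([np.cos(y+np.pi/2),np.sin(y+np.pi/2),0]);Y=np.array([np.cos(y),np.sin(y),0]);G=np.stack([X,Y,np.cross(X,Y)],1)
    print('shift',(T.T@(np.array(p)-o['eef_pos'])*1e3).round(1),'turn',R.from_matrix(T.T@G).as_rotvec().round(3))
E
python3 - <<'E'
from h import *
goto([.53,.1,.22],3.14)
im=shot('w1')
E
```

```text
at [0.5302 0.0989 0.2184] yang 3.1385 clock 1.6 F [-0.   0.6 -0. ] q [ 0.18  0.37 -0.04  1.16 -0.   -1.38] w 0.0853
shift [-1.1  0.2 -1.6] turn [ 0.004 -0.002 -0.001]
```

View pics/w1.png

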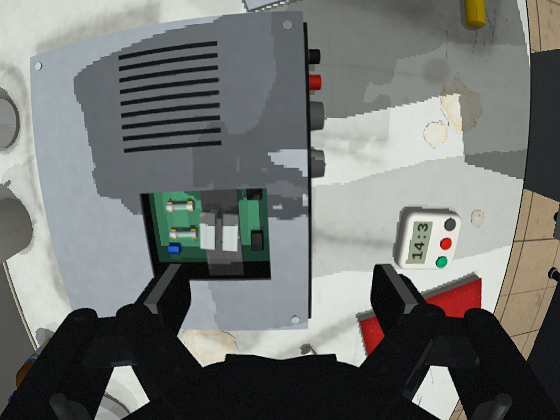

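The wrist view shows the bay at x 143-270, y 190-280 px. The receptacle is two light plates around (219,232), with the slot between them at about x 222.

```bash
python3 - <<'E'
import cv2
im=cv2.imread('pics/w1.png')[180:290,135:280]
cv2.imwrite('pics/w1c.png',cv2.resize(im,None,fx=5,fy=5,interpolation=cv2.INTER_CUBIC))
E
```

```text
(no output)
```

View pics/w1c.png

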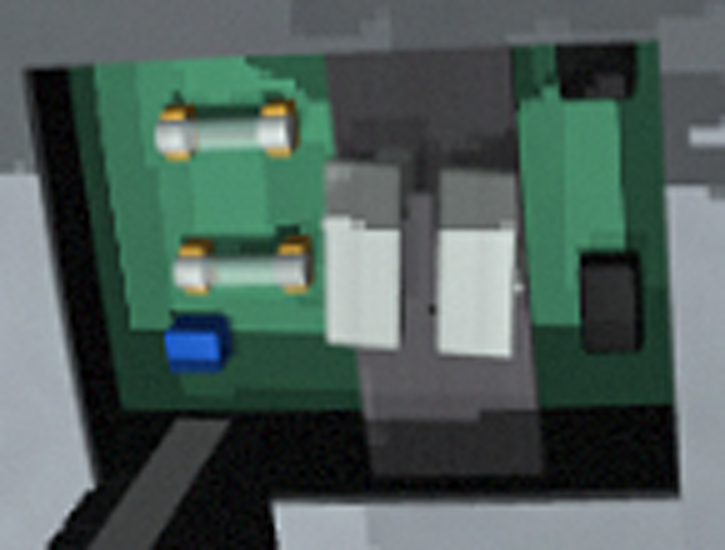

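```bash
python3 - <<'E'
from h import *
np.set_printoptions(precision=4,suppress=True)
C=cal('w1')
f=lambda p,z:pt(C,(p[0]/5+135-.4,p[1]/5+180-.4),z,True)
P=[(328,160),(518,173),(513,357),(325,340)]
Q=np.array([f(p,.069) for p in P]);print('rec c',Q.mean(0),np.linalg.norm(Q[0]-Q[1]),np.linalg.norm(Q[0]-Q[3]))
for a,b in[((402,165),(400,349)),((441,170),(438,351)),((328,160),(325,340)),((518,173),(513,357))]:
    A,B=f(a,.069),f(b,.069);print('edge',A,B,'angle-90',ang(A,B)-np.pi/2)
print('slot c',np.mean([f(p,.069) for p in[(402,165),(400,349),(441,170),(438,351)]],0))
O=[f(p,.08) for p in[(27,68),(658,40),(680,495)]];print('open',O,'BR->FR',ang(O[1],O[0]),'right->left',ang(O[1],O[2])-np.pi/2)
print('mid',(O[0]+O[2])/2, np.linalg.norm(O[0]-O[1]),np.linalg.norm(O[2]-O[1]))
goto([.5123,-.1305,.18],3.64)
E
```

```text
rec c [0.5735 0.1044 0.069 ] 0.027584014822144756 0.028058716265844087
edge [0.5752 0.0901 0.069 ] [0.5775 0.1186 0.069 ] angle-90 -0.07955816899981083
edge [0.5696 0.0909 0.069 ] [0.5717 0.1188 0.069 ] angle-90 -0.07723263634363642
edge [0.586  0.0894 0.069 ] [0.5888 0.1173 0.069 ] angle-90 -0.10019466147379696
edge [0.5585 0.0914 0.069 ] [0.5606 0.1197 0.069 ] angle-90 -0.07176083832561098
slot c [0.5735 0.1046 0.069 ]
open [array([0.6266, 0.0725, 0.08  ]), array([0.538 , 0.0699, 0.08  ]), array([0.536 , 0.1367, 0.08  ])] BR->FR 0.0295272884083799 right->left 0.030189446585470403
mid [0.5813 0.1046 0.08  ] 0.08864657119951297 0.06678013910249372
at [0.5296 0.0998 0.2188] yang 3.1388 clock 1.65 F [ 0.9  0.3 -0.4] q [ 0.19  0.37 -0.04  1.16 -0.   -1.38] w 0.085
shift [230.3  16.5  39.3] turn [ 0.004 -0.001 -0.501]
```

The receptacle and opening sizes check out. The slot centre is (0.5735, 0.1045), the supply yaw 0.031, and the slot about -0.11 rad relative to the supply. Next I go to the cover.

Request:
send_rows([
  [[230,16,0],[0,0,-0.5],85],
  [[230,16,0],[0,0,-0.5],85],
  [[230,16,0],[0,0,-0.5],85],
  [[230,16,0],[0,0,-0.5],85],
  [[230,16,39],[0,0,-0.5],50],
  [[230,16,39],[0,0,-0.5],50],
  [[230,16,39],[0,0,-0.5],50],
  [[230,16,39],[0,0,-0.5],50],
  [[230,16,39],[0,0,-0.5],50],
])

```text
clock: 2.4
eef_pos: [0.5126, -0.1293, 0.1805]
tool_rot: [0.859, -0.512, -0.002, 0.001]
ft_force: [0.2, 0.2, -0.3]
grip_width: 0.0501
```

```bash
python3 - <<'E'
from h import *
goto([.5123,-.1305,.18],3.64)
im=shot('w2');cv2.imwrite('pics/w2c.png',cv2.resize(im[150:350,140:420],None,fx=2.8,fy=2.8,interpolation=cv2.INTER_CUBIC))
E
```

```text
at [ 0.5126 -0.1293  0.1805] yang -2.6447 clock 2.4 F [ 0.2  0.2 -0.3] q [-0.25  0.38 -0.13  1.06 -0.   -2.31] w 0.0501
shift [0.9 0.8 0.5] turn [ 0.004  0.001 -0.002]
```

View pics/w2c.png

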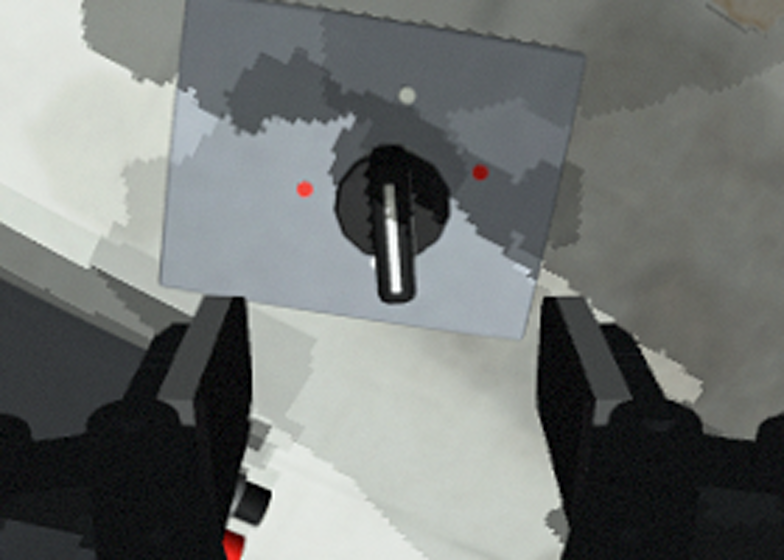

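The crop shows the wing's top ridge from (388,188) to (395,292), between the open fingers. White dots are at (407,96) and (374,264), red dots at (304,189) and (480,172), and plate corners at (585,53), (523,338), (160,285).

```bash
python3 - <<'E'
from h import *
np.set_printoptions(precision=4,suppress=True)
C=cal('w2')
f=lambda p,z:pt(C,(p[0]/2.8+140-.3,p[1]/2.8+150-.3),z,True)
a,b=f((387.5,150),.0585),f((397,301),.0585);print('wing ends',a,b,(a+b)/2,np.linalg.norm(a-b),'dir',ang(a,b), 'ridge',ang(f((388,188),.0585),f((395,292),.0585)))
D=[f(p,.014) for p in[(407,96),(374,264),(304,189),(480,172)]];print('dots',D,np.mean(D,0),'yaw',ang(D[0],D[1])-np.pi/2,ang(D[3],D[2]))
c=[f(p,.014) for p in[(585,53),(523,338),(160,285)]];print('yaw',ang(c[0],c[1])-np.pi/2,ang(c[1],c[2]),np.linalg.norm(c[0]-c[1]),np.linalg.norm(c[2]-c[1]),'centre',(c[0]+c[2])/2)
E
```

```text
wing ends [ 0.5223 -0.1489  0.0585] [ 0.5033 -0.1182  0.0585] [ 0.5128 -0.1335  0.0585] 0.03606461827713843 dir 2.1262007425245626 ridge 2.1296201394752146
dots [array([ 0.5191, -0.1535,  0.014 ]), array([ 0.5043, -0.1072,  0.014 ]), array([ 0.5314, -0.1175,  0.014 ]), array([ 0.4917, -0.1445,  0.014 ])] [ 0.5116 -0.1307  0.014 ] yaw 0.3105280390765217 0.5966294120602431
yaw 0.34176653118326494 0.3401869285305545 0.08442602983163773 0.10629220054803071 centre [ 0.5193 -0.129   0.014 ]
```

Request:
send_rows([
  [[2.2,1.6,30],[0,0,-0.06],50],
  [[2.2,1.6,60],[0,0,-0.06],20],
  [[2.2,1.6,60],[0,0,-0.06],20],
  [[2.2,1.6,60],[0,0,-0.06],20],
  [[2.2,1.6,60],[0,0,-0.06],20],
  [[2.2,1.6,64],[0,0,-0.06],20],
  [[2.2,1.6,67],[0,0,-0.06],20],
  [[2.2,1.6,68.5],[0,0,-0.06],20],
  [[2.2,1.6,68.5],[0,0,-0.06],20],
])

```text
clock: 3.2
eef_pos: [0.5127, -0.1315, 0.1127]
tool_rot: [0.875, -0.485, -0.001, 0.001]
ft_force: [0.1, -0.2, -0.7]
grip_width: 0.0197
```

```bash
python3 - <<'E'
from h import *
goto([.5122,-.132,.1115],-2.584)
im=shot('w3');cv2.imwrite('pics/w3c.png',cv2.resize(im[200:400,180:380],None,fx=3,fy=3,interpolation=cv2.INTER_CUBIC))
E
```

```text
at [ 0.5127 -0.1315  0.1127] yang -2.5832 clock 3.2 F [ 0.1 -0.2 -0.7] q [-0.25  0.46 -0.21  0.9  -0.   -2.38] w 0.0197
shift [0.1 0.6 1.2] turn [0.003 0.    0.001]
```

View pics/w3c.png

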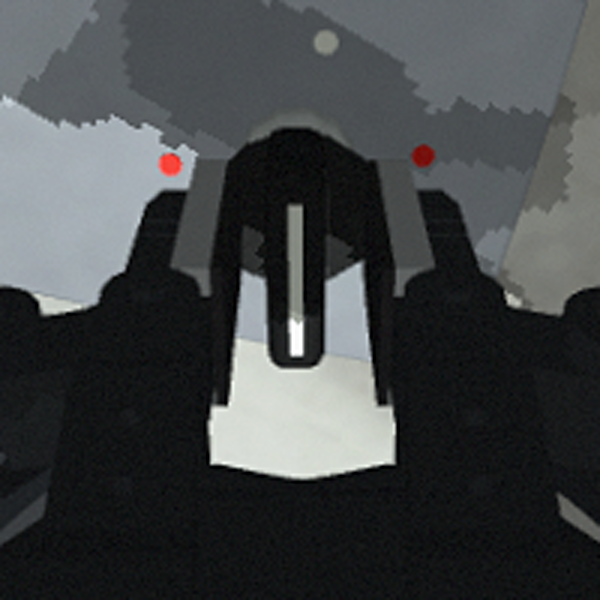

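The wing ridge (295, 205-355) sits centred and parallel between the pads, with the tips just above the flange. I'll grip and lift.

Request:
send_rows([
  [[0,0.3,0.7],[0,0,0],5],
  [[0,0.3,0.7],[0,0,0],0],
  [[0,0.3,0.7],[0,0,0],0],
  [[0,0.3,0.7],[0,0,0],0],
  [[0,0.3,0.7],[0,0,0],0],
  [[0,0.3,0.7],[0,0,0],0],
])

```text
clock: 3.75
eef_pos: [0.5127, -0.1319, 0.1122]
tool_rot: [0.875, -0.485, -0.0, 0.001]
ft_force: [-0.1, -0.1, 2.1]
grip_width: 0.0075
```

```bash
python3 - <<'E'
from h import *
goto([.5122,-.132,.24],-2.584)
E
```

```text
at [ 0.5127 -0.1319  0.1122] yang -2.5834 clock 3.75 F [-0.1 -0.1  2.1] q [-0.25  0.46 -0.21  0.9  -0.   -2.38] w 0.0075
shift [-1.000e-01  8.000e-01 -1.278e+02] turn [ 0.002 -0.     0.001]
```

Request:
send_rows([
  [[0,0,-10],[0,0,0],0],
  [[0,0,-35],[0,0,0],0],
  [[0,0,-65],[0,0,0],0],
  [[0,0,-95],[0,0,0],0],
  [[0,0,-115],[0,0,0],0],
  [[0,0,-120],[0,0,0],0],
  [[0,0,-120],[0,0,0],0],
])

```text
clock: 4.33
eef_pos: [0.5135, -0.1319, 0.2339]
tool_rot: [0.875, -0.485, 0.001, 0.001]
ft_force: [-0.3, 0.2, -2.0]
grip_width: 0.0077
```

```bash
python3 - <<'E'
from h import *
goto([.562,.104,.232],0.247-np.pi)
im=shot('w4');cv2.imwrite('pics/w4c.png',cv2.resize(im[120:400,80:480],None,fx=1.9,fy=1.9,interpolation=cv2.INTER_CUBIC))
E
```

```text
at [ 0.5135 -0.1319  0.2339] yang -2.5834 clock 4.3333 F [-0.3  0.2 -2. ] q [-0.25  0.34 -0.05  1.18 -0.   -2.38] w 0.0077
shift [-174.4 -166.1    1.4] turn [-0.    -0.003  0.311]
```

View pics/w4c.png

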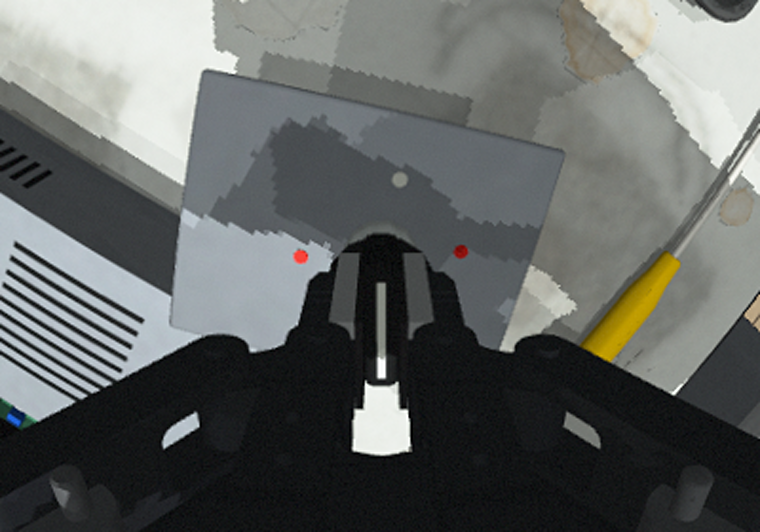

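The cover is held. Plate corners are at (205,70), (565,150), (170,327) in the crop. I'll measure its yaw and tilt in the grasp.

```bash
python3 - <<'E'
from h import *
np.set_printoptions(precision=4,suppress=True)
C=cal('w4')
from scipy.optimize import least_squares
px=[(205,70),(565,150),(170,327),(399,180),(301,257),(460,252)]
uv=np.array([(p[0]/1.9+80-.3,p[1]/1.9+120-.3) for p in px])
c=[pt(C,u,.1357,True) for u in uv]
print('corners',c[:3],'yaw',ang(c[1],c[0]),ang(c[0],c[2])-np.pi/2,np.linalg.norm(c[0]-c[1]),np.linalg.norm(c[0]-c[2]))
# 6-dof fit of 3 corners (back-right, front-right, back-left), top face z .014
M=np.array([[46,-43,14],[-62,-43,14],[46,43,14]])/1e3
def proj(X):
    v=C['R']@X+C['t']; th=np.arctan2(np.hypot(v[0],v[1]),v[2]);d=v[:2]/np.hypot(v[0],v[1]);return np.array([C['cx'],C['cy']])+C['fx']*th*d
def res(p):
    Q=R.from_euler('ZYX',p[:3]); return np.concatenate([proj(Q.apply(m)+p[3:])-u for m,u in zip(M,uv)])
s=least_squares(res,[.34,0,0,.53,-.127,.12]);print('yaw pitch roll',s.x[:3],'pos',s.x[3:],s.cost)
E
```

```text
corners [array([ 0.5825, -0.153 ,  0.1357]), array([ 0.4838, -0.1875,  0.1357]), array([ 0.5556, -0.0728,  0.1357])] yaw 0.3360588032390049 0.32274239419183504 0.10454497677025033 0.08460905756052128
yaw pitch roll [ 0.3164 -0.1095 -0.0431] pos [ 0.527  -0.1271  0.1174] 1.5194596994260206e-24
```

Request:
send_rows([
  [[-3.5,-3,0],[0,0,0.006],0],
  [[-12,-11.6,0],[0,0,0.02],0],
  [[-26,-25,0],[0,0,0.045],0],
  [[-44,-41.5,0],[0,0,0.075],0],
  [[-65,-61.5,0],[0,0,0.11],0],
  [[-87,-83,0],[0,0,0.15],0],
  [[-110,-105,0],[0,0,0.19],0],
  [[-131,-125,0],[0,0,0.225],0],
  [[-148,-141,0],[0,0,0.255],0],
  [[-162,-154,0],[0,0,0.28],0],
  [[-171,-163,0],[0,0,0.294],0],
  [[-174.4,-166,0],[0,0,0.3],0],
])

```text
clock: 5.38
eef_pos: [0.5601, 0.1064, 0.2289]
tool_rot: [0.793, -0.609, -0.002, 0.003]
ft_force: [-0.7, -0.8, -2.0]
grip_width: 0.0075
```

Request:
send_rows([
  [[0,0,5],[0,0,0],0],
  [[0,0,12],[0,0,0],0],
  [[0,0,16],[0,0,0],0],
  [[0,0,16],[0,0,0],0],
])

```text
clock: 5.72
eef_pos: [0.5587, 0.1052, 0.2107]
tool_rot: [0.793, -0.61, -0.003, 0.004]
ft_force: [0.5, -0.2, -1.9]
grip_width: 0.0076
```

```bash
python3 - <<'E'
from h import *
goto([.562,.104,.1822],0.258-np.pi)
im=shot('w5');cv2.imwrite('pics/w5c.png',cv2.resize(im[120:380,80:480],None,fx=1.9,fy=1.9,interpolation=cv2.INTER_CUBIC))
E
```

```text
at [0.5587 0.1052 0.2107] yang -2.8823 clock 5.7167 F [ 0.5 -0.2 -1.9] q [ 0.19  0.44  0.04  1.18 -0.   -1.64] w 0.0076
shift [ 2.1 -3.2 28.5] turn [0.011 0.    0.001]
```

View pics/w5c.png

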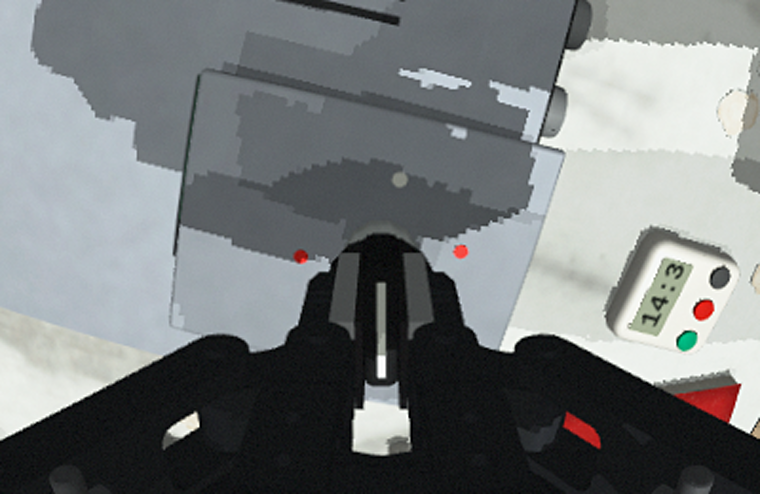

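The plate's corners sit where they were in the tool frame: (203,72), (563,152), (170,327). The supply's front top edge runs from (577,0) to (543,145). I'll compare directions.

```bash
python3 - <<'E'
from h import *
np.set_printoptions(precision=4,suppress=True)
C=cal('w5')
f=lambda p,z:pt(C,(p[0]/1.9+80-.3,p[1]/1.9+120-.3),z,True)
for z in(.1125,.109):
    a,b,c,d,e=[f(p,z) for p in[(203,72),(563,152),(170,327),(500,345),(399,180)]]
    print(z,'right edge yaw',ang(b,a),'back',ang(a,c)-np.pi/2,'front',ang(b,d)-np.pi/2,'ctr',(b+c)/2,np.linalg.norm(a-b),np.linalg.norm(a-c))
print('supply front',ang(f((577,0),.08),f((543,145),.08))-np.pi/2, 'vent', f((400,20),.08),f((280,-3),.08),ang(f((400,20),.08),f((280,-3),.08)))
goto([.5615,.104,.188],0.258-np.pi)
E
```

```text
0.1125 right edge yaw 0.03466205994231235 back 0.02939667775336141 front 0.041010142872750066 ctr [0.5646 0.105  0.1125] 0.10464322210984152 0.08362196487602405
0.109 right edge yaw 0.03466205994231238 back 0.02939667775336252 front 0.04101014287274829 ctr [0.5643 0.1065 0.109 ] 0.10683613763305463 0.08537435648974671
supply front 0.07122548799790773 vent [0.5671 0.0391 0.08  ] [0.6063 0.0413 0.08  ] 0.056111393827000394
at [0.5591 0.1053 0.2116] yang -2.8825 clock 5.7667 F [-0.1 -0.7 -2.7] q [ 0.19  0.44  0.04  1.18 -0.   -1.64] w 0.0069
shift [ 1.9 -2.2 23.6] turn [0.009 0.    0.001]
```

Request:
send_rows([
  [[1.8,-2.6,6],[0.009,0,0],0],
  [[1.8,-2.6,13],[0.009,0,0],0],
  [[1.8,-2.6,19],[0.009,0,0],0],
  [[1.8,-2.6,22],[0.009,0,0],0],
  [[1.8,-2.6,22],[0.009,0,0],0],
  [[1.8,-2.6,22],[0.009,0,0],0],
])

```text
clock: 6.27
eef_pos: [0.5617, 0.1041, 0.1893]
tool_rot: [0.793, -0.61, -0.0, 0.0]
ft_force: [-0.4, 0.4, -1.7]
grip_width: 0.0075
```

```bash
python3 - <<'E'
from h import *
goto([.562,.1042,.183],0.258-np.pi)
E
```

```text
at [0.5617 0.1041 0.1893] yang -2.8825 clock 6.2667 F [-0.4  0.4 -1.7] q [ 0.18  0.45  0.    1.12  0.   -1.65] w 0.0075
shift [ 0.  -0.3  6.3] turn [0.001 0.    0.001]
```

Request:
send_rows([
  [[0,-0.3,2],[0,0,0],0],
  [[0,-0.3,4],[0,0,0],0],
  [[0,-0.3,5.5],[0,0,0],0],
  [[0,-0.3,5.5],[0,0,0],0],
])

```text
clock: 6.6
eef_pos: [0.5618, 0.1042, 0.1835]
tool_rot: [0.793, -0.61, -0.001, 0.001]
ft_force: [0.5, 0.0, -1.4]
grip_width: 0.0076
```

```bash
python3 - <<'E'
from h import *
goto([.562,.1042,.182],0.258-np.pi)
E
```

```text
at [0.5618 0.1042 0.1835] yang -2.8824 clock 6.6 F [ 0.5  0.  -1.4] q [ 0.18  0.46 -0.    1.11  0.   -1.65] w 0.0076
shift [ 0.1 -0.1  1.5] turn [0.002 0.    0.001]
```

Request:
send_rows([
  [[0,0,1],[0,0,0],0],
  [[0,0,1.5],[0,0,0],0],
  [[0,0,2],[0,0,0],0],
  [[0,0,2],[0,0,0],0],
])

```text
clock: 6.93
eef_pos: [0.562, 0.1043, 0.182]
tool_rot: [0.793, -0.61, -0.0, 0.0]
ft_force: [-0.3, -0.2, 1.6]
grip_width: 0.0076
```

Contact: force rose from -1.7 to +1.6 N at z 0.182 as predicted, so the plate rests on the sheet. Now I slide it back.

Request:
send_rows([
  [[0.45,-1.9,0.3],[0,0,0],0],
  [[0.9,-3.9,0.3],[0,0,0],0],
  [[1.4,-5.8,0.3],[0,0,0],0],
  [[1.8,-7.8,0.3],[0,0,0],0],
  [[1.8,-7.8,0.3],[0,0,0],0],
])

```text
clock: 7.35
eef_pos: [0.5705, 0.1046, 0.1817]
tool_rot: [0.793, -0.61, -0.0, 0.0]
ft_force: [-1.8, -0.2, 2.8]
grip_width: 0.0074
```

```bash
python3 - <<'E'
from h import *
goto([.575,.1046,.182],0.258-np.pi)
E
```

```text
at [0.5705 0.1046 0.1817] yang -2.8825 clock 7.35 F [-1.8 -0.2  2.8] q [ 0.18  0.47  0.02  1.11  0.   -1.65] w 0.0074
shift [ 1.1 -4.4 -0.3] turn [0.    0.    0.001]
```

Request:
send_rows([
  [[0.25,-1,0],[0,0,0],0],
  [[0.5,-2,0],[0,0,0],0],
  [[0.7,-3,0],[0,0,0],0],
  [[0.7,-3,0],[0,0,0],0],
])

```text
clock: 7.68
eef_pos: [0.5737, 0.1047, 0.1817]
tool_rot: [0.793, -0.61, -0.0, 0.0]
ft_force: [-1.1, -0.7, 3.1]
grip_width: 0.0076
```

Request:
send_rows([
  [[0.12,-0.5,0],[0,0,0],0],
  [[0.25,-1,0],[0,0,0],0],
  [[0.25,-1,0],[0,0,0],0],
])

```text
clock: 7.93
eef_pos: [0.5748, 0.1047, 0.1817]
tool_rot: [0.793, -0.61, -0.0, 0.0]
ft_force: [-1.6, 0.3, 2.2]
grip_width: 0.0076
```

```bash
python3 - <<'E'
from h import *
goto([.575,.1046,.182],0.258-np.pi)
E
```

```text
at [0.5748 0.1047 0.1817] yang -2.8825 clock 7.9333 F [-1.6  0.3  2.2] q [ 0.18  0.48  0.03  1.12  0.   -1.65] w 0.0076
shift [ 0.2 -0.2 -0.3] turn [0.    0.    0.001]
```

Not at the stop yet, so I carry on gently. The stud sits 1-2 mm forward of the TCP by my measurement.

Request:
send_rows([
  [[0.12,-0.5,0],[0,0,0],0],
  [[0.25,-1,0],[0,0,0],0],
  [[0.25,-1,0],[0,0,0],0],
])

```text
clock: 8.18
eef_pos: [0.5757, 0.1047, 0.1816]
tool_rot: [0.793, -0.61, -0.0, 0.0]
ft_force: [-2.9, -0.7, 2.7]
grip_width: 0.0076
```

Request:
send_rows([
  [[0.12,-0.5,0],[0,0,0],0],
  [[0.25,-1,0],[0,0,0],0],
  [[0.25,-1,0],[0,0,0],0],
])

```text
clock: 8.43
eef_pos: [0.576, 0.1047, 0.1812]
tool_rot: [0.793, -0.61, -0.001, 0.001]
ft_force: [-5.5, 0.1, 3.3]
grip_width: 0.0072
```

Request:
send_rows([
  [[0.25,-1,0],[0,0,0],0],
  [[0.25,-1,0],[0,0,0],0],
  [[0.25,-1,0],[0,0,0],0],
])

```text
clock: 8.68
eef_pos: [0.5762, 0.1047, 0.1808]
tool_rot: [0.793, -0.61, -0.002, 0.002]
ft_force: [-5.6, -0.0, 3.7]
grip_width: 0.0074
```

```bash
python3 - <<'E'
from h import *
goto([.576,.1046,.1815],-0.08-np.pi)
im=shot('w6');cv2.imwrite('pics/w6c.png',cv2.resize(im[120:380,80:480],None,fx=1.9,fy=1.9,interpolation=cv2.INTER_CUBIC))
E
```

```text
at [0.5762 0.1047 0.1808] yang -2.8822 clock 8.6833 F [-5.6 -0.   3.7] q [ 0.18  0.49  0.04  1.13  0.   -1.65] w 0.0074
shift [ 0.1  0.3 -0.7] turn [0.005 0.001 0.339]
```

View pics/w6c.png

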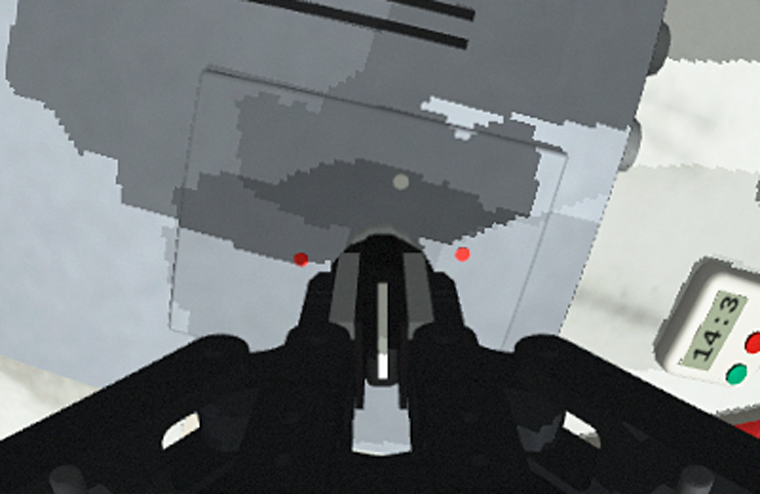

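The plate lies flush on the sheet, parallel to the supply, with its corners at (205,70), (567,153), (170,328). The stop is firm at TCP x 0.576. Now I turn the wing to the slot direction by +0.34.

Request:
send_rows([
  [[0,0.2,-0.5],[0.004,0,0.05],0],
  [[0,0.2,-0.5],[0.004,0,0.1],0],
  [[0,0.2,-0.5],[0.004,0,0.15],0],
  [[0,0.2,-0.5],[0.004,0,0.2],0],
  [[0,0.2,-0.5],[0.004,0,0.25],0],
  [[0,0.2,-0.5],[0.004,0,0.3],0],
  [[0,0.2,-0.5],[0.004,0,0.335],0],
  [[0,0.2,-0.5],[0.004,0,0.335],0],
])

```text
clock: 9.4
eef_pos: [0.5752, 0.1047, 0.1809]
tool_rot: [-0.679, 0.734, 0.001, -0.001]
ft_force: [-4.9, 1.6, 2.4]
grip_width: 0.0074
```

```bash
python3 - <<'E'
from h import *
goto([.576,.1046,.1815],-0.08-np.pi);print(readout.get_obs()['ft_torque'])
E
```

```text
at [0.5752 0.1047 0.1809] yang 3.0649 clock 9.4 F [-4.9  1.6  2.4] q [ 0.18  0.49  0.03  1.12  0.   -1.31] w 0.0074
shift [ 0.  -0.8 -0.6] turn [0.003 0.    0.003]
[-0.0142495   1.2510774  -0.01731919]
```

Request:
send_rows([
  [[0,0,1],[0,0,0],0],
  [[0,0,2],[0,0,0],0],
  [[0,0,3],[0,0,0],0],
  [[0,0,3],[0,0,0],0],
])

```text
clock: 9.73
eef_pos: [0.5751, 0.1047, 0.1778]
tool_rot: [-0.679, 0.734, 0.001, -0.001]
ft_force: [-3.8, -0.1, 3.8]
grip_width: 0.0075
```

Request:
send_rows([
  [[0,0,1],[0,0,0],0],
  [[0,0,2],[0,0,0],0],
  [[0,0,2],[0,0,0],0],
])

```text
clock: 9.98
eef_pos: [0.5751, 0.1047, 0.1758]
tool_rot: [-0.679, 0.734, 0.001, -0.001]
ft_force: [-4.3, 0.5, 4.1]
grip_width: 0.0074
```

The stud has passed 3 mm with spring force only, so the pin is in the slot. I continue to about 13 mm.

Request:
send_rows([
  [[0,0,1],[0,0,0],0],
  [[0,0,2],[0,0,0],0],
  [[0,0,3],[0,0,0],0],
  [[0,0,4],[0,0,0],0],
  [[0,0,4],[0,0,0],0],
])

```text
clock: 10.4
eef_pos: [0.5751, 0.1047, 0.1721]
tool_rot: [-0.679, 0.734, 0.001, -0.001]
ft_force: [-5.4, -0.5, 6.5]
grip_width: 0.0073
```

Request:
send_rows([
  [[0,0,1],[0,0,0],0],
  [[0,0,2],[0,0,0],0],
  [[0,0,3],[0,0,0],0],
  [[0,0,3],[0,0,0],0],
])

```text
clock: 10.73
eef_pos: [0.5751, 0.1047, 0.1695]
tool_rot: [-0.679, 0.734, 0.001, -0.001]
ft_force: [-6.0, -0.7, 7.6]
grip_width: 0.0077
```

```bash
python3 - <<'E'
from h import *
goto([.5751,.1046,.1682],-0.08-np.pi);print(readout.get_obs()['ft_torque'])
E
```

```text
at [0.5751 0.1047 0.1695] yang 3.0649 clock 10.7333 F [-6.  -0.7  7.6] q [ 0.18  0.49  0.02  1.1   0.   -1.31] w 0.0077
shift [ 0.1 -0.   1.3] turn [0.003 0.    0.003]
[-0.02335116  1.37246633  0.02011253]
```

Request:
send_rows([
  [[0,0.4,1.2],[0,0,0],0],
  [[0,0.5,1.2],[0,0,0.06],0],
  [[0,0.5,1.2],[0,0,0.13],0],
  [[0,0.5,1.2],[0,0,0.2],0],
  [[0,0.5,1.2],[0,0,0.27],0],
  [[0,0.5,1.2],[0,0,0.34],0],
  [[0,0.5,1.2],[0,0,0.4],0],
  [[0,0.5,1.2],[0,0,0.4],0],
])

```text
clock: 11.4
eef_pos: [0.5742, 0.1049, 0.1688]
tool_rot: [-0.519, 0.855, 0.001, -0.001]
ft_force: [-6.5, 0.8, 7.6]
grip_width: 0.0071
```

```bash
python3 - <<'E'
from h import *
goto([.5751,.1046,.1685],-0.08-np.pi-1.3);print(readout.get_obs()['ft_torque'])
E
```

```text
at [0.5742 0.1049 0.1688] yang 2.6631 clock 11.4 F [-6.5  0.8  7.6] q [ 0.18  0.49  0.01  1.09  0.   -0.91] w 0.0071
shift [-0.1 -0.9  0.3] turn [ 0.003 -0.002  0.902]
[ 0.12488787  1.55170937 -0.04658149]
```

Request:
send_rows([
  [[0.3,0.7,0.3],[0,0,0.07],0],
  [[0.4,0.7,0.3],[0,0,0.14],0],
  [[0.4,0.8,0.3],[0,0,0.21],0],
  [[0.4,0.8,0.3],[0,0,0.28],0],
  [[0.4,0.8,0.3],[0,0,0.35],0],
  [[0.4,0.8,0.3],[0,0,0.42],0],
  [[0.4,0.8,0.3],[0,0,0.48],0],
  [[0.4,0.8,0.3],[0,0,0.48],0],
])

```text
clock: 12.07
eef_pos: [0.5733, 0.1056, 0.1692]
tool_rot: [-0.301, 0.954, 0.002, -0.001]
ft_force: [-6.0, 1.0, 7.6]
grip_width: 0.0073
```

```bash
python3 - <<'E'
from h import *
goto([.5745,.1046,.1685],-0.08-np.pi-1.3);print(readout.get_obs()['ft_torque'])
E
```

```text
at [0.5733 0.1056 0.1692] yang 2.1816 clock 12.0667 F [-6.   1.   7.6] q [ 0.18  0.49  0.01  1.09  0.   -0.43] w 0.0073
shift [-0.4 -1.6  0.7] turn [ 0.004 -0.001  0.42 ]
[ 0.38147018  1.32477624 -0.01433871]
```

Request:
send_rows([
  [[0.4,0.3,0.9],[0,0,0.06],0],
  [[0.5,0.4,0.9],[0,0,0.12],0],
  [[0.5,0.4,0.9],[0,0,0.18],0],
  [[0.5,0.4,0.9],[0,0,0.24],0],
  [[0.5,0.4,0.9],[0,0,0.3],0],
  [[0.5,0.4,0.9],[0,0,0.3],0],
])

```text
clock: 12.57
eef_pos: [0.5728, 0.1062, 0.1692]
tool_rot: [-0.154, 0.988, 0.002, -0.001]
ft_force: [-6.1, 1.5, 6.7]
grip_width: 0.0076
```

```bash
python3 - <<'E'
from h import *
goto([.5735,.1046,.1685],-0.08-np.pi-1.3);print(readout.get_obs()['ft_torque'])
E
```

```text
at [0.5728 0.1062 0.1692] yang 1.88 clock 12.5667 F [-6.1  1.5  6.7] q [ 0.18  0.49  0.01  1.09  0.   -0.13] w 0.0076
shift [-0.1 -1.8  0.6] turn [ 0.005 -0.001  0.118]
[ 0.32391976  1.27156897 -0.04720338]
```

Request:
send_rows([
  [[0.3,0.1,1.2],[0,0,0.04],0],
  [[0.3,0.1,1.2],[0,0,0.08],0],
  [[0.3,0.1,1.2],[0,0,0.08],0],
])

```text
clock: 12.82
eef_pos: [0.5727, 0.1065, 0.1688]
tool_rot: [-0.114, 0.994, 0.002, -0.0]
ft_force: [-5.4, 0.9, 7.5]
grip_width: 0.0075
```

```bash
python3 - <<'E'
from h import *
goto([.5735,.1046,.1685],-0.08-np.pi-1.3);print(readout.get_obs()['ft_torque'])
E
```

```text
at [0.5727 0.1065 0.1688] yang 1.7988 clock 12.8167 F [-5.4  0.9  7.5] q [ 0.18  0.49  0.01  1.09  0.   -0.05] w 0.0075
shift [-0.4 -2.   0.3] turn [0.005 0.    0.037]
[ 0.03746136  1.26686651 -0.03547725]
```

Request:
send_rows([
  [[0.2,0,0.8],[0,0,0.04],0],
  [[0.2,0,0.8],[0,0,0.06],0],
  [[0.2,0,0.8],[0,0,0.06],0],
])

```text
clock: 13.07
eef_pos: [0.5726, 0.1066, 0.1688]
tool_rot: [-0.084, 0.996, 0.003, 0.0]
ft_force: [-5.7, 0.0, 8.0]
grip_width: 0.0074
```

```bash
python3 - <<'E'
from h import *
goto([.5735,.1046,.1685],-0.08-np.pi-1.3);print(readout.get_obs()['ft_torque'])
E
```

```text
at [0.5726 0.1066 0.1688] yang 1.7383 clock 13.0667 F [-5.7  0.   8. ] q [0.18 0.49 0.01 1.09 0.01 0.01] w 0.0074
shift [-0.5 -2.1  0.2] turn [ 0.005  0.001 -0.023]
[0.05050843 1.31214055 0.03580051]
```

Request:
send_rows([
  [[0.2,0,0.5],[0,0,0.02],0],
  [[0.2,0,0.5],[0,0,0.04],0],
  [[0.2,0,0.5],[0,0,0.04],0],
])

```text
clock: 13.32
eef_pos: [0.5726, 0.1066, 0.169]
tool_rot: [-0.063, 0.998, 0.003, 0.001]
ft_force: [-4.7, 0.8, 7.1]
grip_width: 0.0079
```

```bash
python3 - <<'E'
from h import *
goto([.5735,.1046,.1685],-0.08-np.pi-1.3);print(readout.get_obs()['ft_torque'])
E
```

```text
at [0.5726 0.1066 0.169 ] yang 1.6978 clock 13.3167 F [-4.7  0.8  7.1] q [0.18 0.49 0.   1.08 0.01 0.06] w 0.0079
shift [-0.7 -2.2  0.4] turn [ 0.005  0.002 -0.064]
[-0.02325053  1.31438594 -0.02085374]
```

Request:
send_rows([
  [[0.1,0,0.3],[0,0,0.02],0],
  [[0.1,0,0.3],[0,0,0.04],0],
  [[0.1,0,0.3],[0,0,0.04],0],
])

```text
clock: 13.57
eef_pos: [0.5725, 0.1067, 0.1691]
tool_rot: [-0.043, 0.999, 0.003, 0.001]
ft_force: [-4.4, -0.5, 6.1]
grip_width: 0.0076
```

```bash
python3 - <<'E'
from h import *
goto([.5735,.1046,.1685],-0.08-np.pi-1.3);print(readout.get_obs()['ft_torque'])
E
```

```text
at [0.5725 0.1067 0.1691] yang 1.6573 clock 13.5667 F [-4.4 -0.5  6.1] q [0.18 0.49 0.   1.08 0.01 0.1 ] w 0.0076
shift [-0.8 -2.2  0.5] turn [ 0.005  0.002 -0.104]
[-0.07021082  1.21785624  0.00907849]
```

Request:
send_rows([
  [[0,0,0.5],[0,0,0.02],0],
  [[0,0,0.5],[0,0,0.04],0],
  [[0,0,0.5],[0,0,0.04],0],
])

```text
clock: 13.82
eef_pos: [0.5724, 0.1067, 0.169]
tool_rot: [-0.023, 1.0, 0.003, 0.001]
ft_force: [-5.2, -0.4, 6.0]
grip_width: 0.0078
```

```bash
python3 - <<'E'
from h import *
goto([.5735,.1046,.1685],-0.08-np.pi-1.3);print(readout.get_obs()['ft_torque'])
im=shot('w7');cv2.imwrite('pics/w7c.png',cv2.resize(im[120:380,80:480],None,fx=1.9,fy=1.9,interpolation=cv2.INTER_CUBIC))
E
```

```text
at [0.5724 0.1067 0.169 ] yang 1.617 clock 13.8167 F [-5.2 -0.4  6. ] q [0.18 0.49 0.   1.08 0.01 0.14] w 0.0078
shift [-1.  -2.1  0.5] turn [ 0.005  0.002 -0.145]
[-0.12544637  1.22942915  0.09403941]
```

View pics/w7c.png

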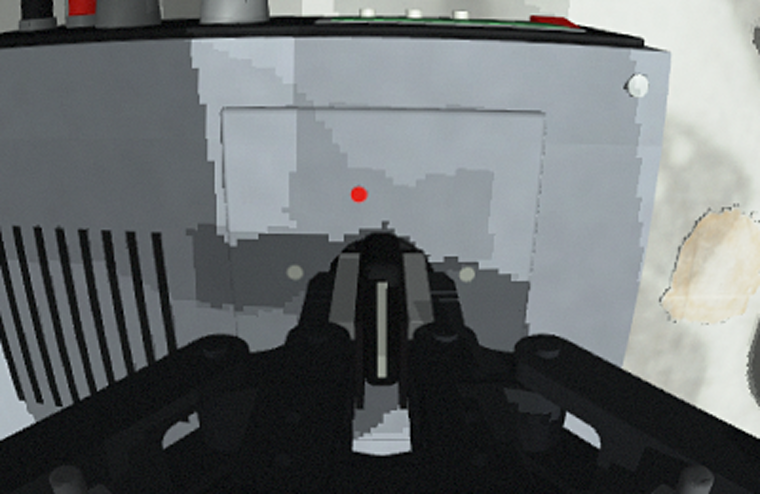

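Request:
send_rows([
  [[0,0,0.5],[0,0,0.02],0],
  [[0,0,0.5],[0,0,0.03],0],
  [[0,0,0.5],[0,0,0.03],0],
])

```text
clock: 14.12
eef_pos: [0.5725, 0.1067, 0.169]
tool_rot: [-0.008, 1.0, 0.003, 0.001]
ft_force: [-5.3, 0.4, 5.6]
grip_width: 0.0076
```

```bash
python3 - <<'E'
from h import *
goto([.5735,.1046,.1685],-0.08-np.pi-1.3);print(readout.get_obs()['ft_torque'])
E
```

```text
at [0.5725 0.1067 0.169 ] yang 1.5878 clock 14.1167 F [-5.3  0.4  5.6] q [0.18 0.49 0.   1.08 0.01 0.17] w 0.0076
shift [-1.  -2.2  0.5] turn [ 0.005  0.003 -0.174]
[-0.07566764  1.21129025  0.20193904]
```

Torque has climbed 0.01, 0.09, 0.20 N·m, so the stop is met. I'll back off to zero torque, then ease up while still holding, to feel for the pocket (about 9.5 mm, z≈0.172).

Request:
send_rows([
  [[0,0,0.3],[0,0,-0.04],0],
  [[0,0,0.3],[0,0,-0.06],0],
  [[0,0,0],[0,0,-0.06],0],
  [[0,0,-1],[0,0,-0.06],0],
  [[0,0,-2],[0,0,-0.06],0],
  [[0,0,-2],[0,0,-0.06],0],
])

```text
clock: 14.62
eef_pos: [0.5724, 0.1066, 0.1712]
tool_rot: [-0.038, 0.999, 0.003, 0.001]
ft_force: [-4.1, -1.2, 6.3]
grip_width: 0.0078
```

```bash
python3 - <<'E'
from h import *
goto([.5735,.1046,.1685],-0.08-np.pi-1.3);print(readout.get_obs()['ft_torque'])
E
```

```text
at [0.5724 0.1066 0.1712] yang 1.6477 clock 14.6167 F [-4.1 -1.2  6.3] q [0.18 0.49 0.01 1.09 0.   0.11] w 0.0078
shift [-0.9 -2.1  2.7] turn [ 0.005  0.003 -0.114]
[-0.12357587  1.20222221  0.10413551]
```

Request:
send_rows([
  [[0,0,-0.7],[0,0,0],0],
  [[0,0,-1.3],[0,0,0],0],
  [[0,0,-1.3],[0,0,0],0],
])

```text
clock: 14.87
eef_pos: [0.5724, 0.1066, 0.1726]
tool_rot: [-0.038, 0.999, 0.003, 0.001]
ft_force: [-4.5, 0.3, 4.7]
grip_width: 0.0073
```

```bash
python3 - <<'E'
from h import *
goto([.5735,.1046,.1685],-0.08-np.pi-1.3);print(readout.get_obs()['ft_torque'])
E
```

```text
at [0.5724 0.1066 0.1726] yang 1.6477 clock 14.8667 F [-4.5  0.3  4.7] q [0.18 0.48 0.01 1.09 0.   0.11] w 0.0073
shift [-0.9 -2.1  4.1] turn [ 0.005  0.003 -0.114]
[-0.15864931  1.11189831  0.09840813]
```

Request:
send_rows([
  [[0,0,-0.5],[0,0,-0.01],0],
  [[0,0,-1],[0,0,-0.02],0],
  [[0,0,-1],[0,0,-0.02],0],
])

```text
clock: 15.12
eef_pos: [0.5724, 0.1066, 0.1731]
tool_rot: [-0.049, 0.999, 0.003, 0.001]
ft_force: [-3.0, -0.5, 0.1]
grip_width: 0.0074
```

```bash
python3 - <<'E'
from h import *
goto([.5735,.1046,.1685],-0.08-np.pi-1.3);print(readout.get_obs()['ft_torque'])
E
```

```text
at [0.5724 0.1066 0.1731] yang 1.6682 clock 15.1167 F [-3.  -0.5  0.1] q [0.18 0.48 0.01 1.09 0.   0.08] w 0.0074
shift [-0.9 -2.1  4.6] turn [ 0.005  0.002 -0.093]
[-0.07444355  0.78609309  0.05973367]
```

Force dropped to 0 at z≈0.173, 9 mm in, so the pin bears in the lock pocket. I'll release and rise.

Request:
send_rows([
  [[0.5,0,-0.8],[0,0,-0.02],0],
  [[0.5,0,-0.8],[0,0,-0.02],30],
  [[0.5,0,-0.8],[0,0,-0.02],30],
  [[0.5,0,-0.8],[0,0,-0.02],30],
  [[0.5,0,-0.8],[0,0,-0.02],30],
  [[0.5,0,-15],[0,0,-0.02],40],
  [[0.5,0,-40],[0,0,-0.02],40],
  [[0.5,0,-70],[0,0,-0.02],40],
  [[0.5,0,-90],[0,0,-0.02],40],
  [[0.5,0,-90],[0,0,-0.02],40],
])

```text
clock: 15.95
eef_pos: [0.5744, 0.1065, 0.2691]
tool_rot: [-0.059, 0.998, 0.003, 0.006]
ft_force: [0.3, 0.0, 0.7]
grip_width: 0.04
```

```bash
python3 - <<'E'
from h import *
goto([.5735,.1046,.26])
im=shot('w8');cv2.imwrite('pics/w8c.png',cv2.resize(im[90:350,80:480],None,fx=1.9,fy=1.9,interpolation=cv2.INTER_CUBIC))
E
```

```text
at [0.5744 0.1065 0.2691] yang 1.6882 clock 15.95 F [0.3 0.  0.7] q [0.18 0.41 0.16 1.3  0.   0.06] w 0.04
shift [ 1.2 -1.9  9. ] turn [ 0.006  0.013 -0.   ]
```

View pics/w8c.png

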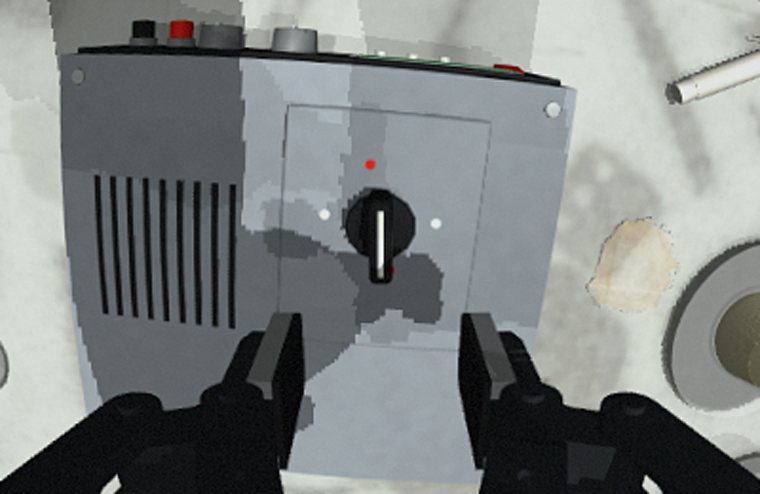

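The cover lies flush in the bay: plate front corners (288,105), (490,123), white dots (324,214), (436,224), red (370,164). The wing ridge runs (380,212) to (381,277), lined up near the red dots. One numeric check of home position and stud height.

```bash
python3 - <<'E'
from h import *
np.set_printoptions(precision=4,suppress=True)
C=cal('w8')
f=lambda p,z:pt(C,(p[0]/1.9+80-.3,p[1]/1.9+90-.3),z,True)
a,b=f((288,105),.084),f((490,123),.084);yaw=ang(a,b)-np.pi/2
c=(a+b)/2;u=np.array([np.cos(yaw),np.sin(yaw),0]);print('width',np.linalg.norm(a-b),'yaw',yaw,'stud from front edge',c+.046*u)
s=(f((324,214),.084)+f((436,224),.084))/2;print('stud from dots',s,np.linalg.norm(f((324,214),.084)-f((436,224),.084)))
S=[f(p,.08) for p in[(62,55),(577,88)]];print('supply front corners',S,'plate front behind supply front',np.dot(c-(S[0]+S[1])/2,u))
for push in(0,.0095,.0125):
    z=.1285-push; m=(f((380,212),z)+f((381,277),z))/2;print(push,'ridge mid-stud',m-s,np.linalg.norm(f((380,212),z)-f((381,277),z)))
E
```

```text
width 0.08385820050036474 yaw 0.028393096776398563 stud from front edge [0.5744 0.1052 0.084 ]
stud from dots [0.5738 0.1053 0.084 ] 0.04812235608456215
supply front corners [array([ 0.5148, -0.045 ,  0.08  ]), array([0.507 , 0.1823, 0.08  ])] plate front behind supply front 0.01845809054981486
0 ridge mid-stud [-0.0033 -0.0005  0.0445] 0.024473750073840596
0.0095 ridge mid-stud [-0.0001 -0.      0.035 ] 0.025589130679450917
0.0125 ridge mid-stud [0.0009 0.0001 0.032 ] 0.025941356133854253
```

Everything agrees: the stud is over the slot within 1 mm, and its height matches 9.5 mm pushed in. Handing in.

```bash
python3 -c "
from workcell import order; print(order.job_done())"
```

```text
the job is handed in; nothing more can be done
None
```

The fuse bay is closed: the cover is home in the opening, the stud is pushed in and locked, and the gripper is clear. I handed the job in at about 16 s. The interface gives no verdict.

**How it went**
- I gripped the cover by its wing, laid it level in the opening about 14 mm in front of home, and slid it back to a firm stop (about 5.6 N).
- I lined the wing up with the slot I had seen in the open bay. The stud went in against spring force only; the wrist force read 8 N or less upward.
- I turned it clockwise until torque built up at the stop (about 0.2 N·m), backed off slightly and eased up until the pin took the load in the pocket. Then I opened the gripper and rose.

**Last checks**
- **Cover:** the final picture puts the stud axis at (0.574, 0.105), against the slot at (0.5735, 0.1045) seen beforehand. The cover is flush, with its yaw within about 0.003 rad of the supply's.
- **Stud:** after release, the wing's height in the picture fits 9.5 mm pushed in, which is the locked depth.
- **Other objects:** I did not touch or measure the timer, screwdriver or flask, and I took no final picture of them.

**What disagreed**
- The stop came about 1.41 rad past the angle at which the stud entered the slot, a little more than the 1.3 rad given for the pocket. That is about what slack in the slot and a stop just past the pocket would give.
- The gripper's position at the stop (x 0.576) was 2 mm beyond the seen slot, an offset within the calibration error.

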